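Load the casting moulds with their glass blanks

TASK

Load the four plaster casting moulds on the kiln shelf: put each blue glass blank into the mould whose cavity has its shape and size, lifted over the mould's rim and lowered so that it stands flat on the cavity floor. Lower the glass, do not let it fall from a height, and leave the clear beaker standing where it is.

Things in the scene. Friction and masses are not known exactly. Their poses are not given: they have to be found in the camera images.
- puck: Large round glass blank: upright cylinder, 56 mm diameter, 42 mm tall, dark blue casting glass, 0.2 to 0.35 kg. Lies on the bench. Origin at the centre of its underside, z up.
- stub: Small round glass blank: upright cylinder, 36 mm diameter, 42 mm tall, same glass, about 0.1 kg. Origin at the centre of its underside, z up.
- square: Square glass blank: 58 x 58 mm, 42 mm tall, same glass, 0.25 to 0.45 kg. Origin at the centre of its underside, x and y along its sides, z up.
- bar: Oblong glass blank: 34 mm along its own x, 96 mm along its own y, 42 mm tall, same glass, 0.25 to 0.45 kg. Origin at the centre of its underside, z up.
- mould_puck: Large round plaster mould, 118 mm outer diameter, 43 mm high, steel binding wire round it, fixed on the kiln shelf (shelf top 30 mm above the bench). Open round cavity in its top, 78 mm diameter, flat floor 25 mm above the mould's underside, so 18 mm deep; a seated blank stands 24 mm proud of the rim. Takes the large round blank. Origin at the centre of its underside, z up.
- mould_stub: Small round plaster mould, 88 mm outer diameter, 43 mm high, fixed on the kiln shelf. Round cavity 52 mm diameter, floor 25 mm above the underside, 18 mm deep. Takes the small round blank. Origin at the centre of its underside, z up.
- mould_square: Square plaster mould, 118 x 118 mm outside, 43 mm high, fixed on the kiln shelf. Square cavity 80 x 80 mm, floor 25 mm above the underside, 18 mm deep. Takes the square blank. Origin at the centre of its underside, x and y along its sides, z up.
- mould_bar: Oblong plaster mould, 90 mm along its own x and 154 mm along its own y outside, 43 mm high, fixed on the kiln shelf. Cavity 54 mm along x, 118 mm along y, floor 25 mm above the underside, 18 mm deep. Takes the oblong blank. Origin at the centre of its underside, z up.
- beaker: Clear plastic measuring beaker, empty, loose, 66 mm across the rim, 88 mm tall, standing among the glass blanks. To be left alone. Origin at the centre of its underside, z up.
Not all that is in view belongs to the job. What is shaped like the bar but red is not meant. What is shaped like the stub but yellow is not meant.

How it is judged (in metres and radians):
At the end, for the whole second after the job is handed in: Each of the four glass blanks stands in its own matching mould: centre within 16 mm of the mould's centre, underside within 4 mm of the cavity floor, upright within 5 degrees, released and at rest. The beaker stands upright within 30 mm of where it was (horizontal distance between puck and mould_puck below 0.016 m and z of puck in the frame of mould_puck between 0.021 and 0.029 m and angle between each of puck, stub, square, bar's own z axis and vertical below 0.09 rad and linear speed of each of puck, stub, square, bar below 0.02 m/s and horizontal distance between stub and mould_stub below 0.016 m and z of stub in the frame of mould_stub between 0.021 and 0.029 m and horizontal distance between square and mould_square below 0.016 m and z of square in the frame of mould_square between 0.021 and 0.029 m and horizontal distance between bar and mould_bar below 0.016 m and z of bar in the frame of mould_bar between 0.021 and 0.029 m and angle between beaker's own z axis and vertical below 0.2 rad and distance of beaker from where it was at the start of the episode below 0.03 m); the robot touches nothing.
It fails at once if a glass blank falls freely with its underside more than 125 mm above the bench (5 cm above the mould rims) ((height (world z) of puck above 0.125 m and contact force between puck and anything else below 0.02 N) or (height (world z) of stub above 0.125 m and contact force between stub and anything else below 0.02 N) or (height (world z) of square above 0.125 m and contact force between square and anything else below 0.02 N) or (height (world z) of bar above 0.125 m and contact force between bar and anything else below 0.02 N)).
It fails at once if the beaker is knocked over or shoved more than 30 mm (angle between beaker's own z axis and vertical above 0.6 rad or distance of beaker from where it was at the start of the episode above 0.03 m).
It also fails if it takes over 112 s, if anything falls off the work surface, if the arm or the gripper's body presses on something with over 40 N, if the wrist force passes 120 N, or if a joint passes its speed limit or range.

ROBOT

A 6-joint arm with a two-finger parallel gripper is mounted at the origin on the work surface. World frame = base frame: x ahead of the robot, y to its left, z up, the work surface at z = 0. Lengths are in mm, angles in rad, forces in N, time in s.
With the tool pointing down it reaches from about 300 to 775 mm from the base axis. Payload 14.6 kg.
Tool frame: the origin (TCP) lies on the centre line of the jaws, within the pads' length; the fingertips stand 19 mm ahead of it and the grasp point (between the pads) is the TCP (bot.tip_reach is the distance from the TCP to the fingertips, in mm); y points along the fingers, x is the direction in which the jaws open and shut, and the axes are right-handed (so a half turn about y gives the same grasp; the last joint's range is limited). The gripper opens to 85 mm and grips with 20 to 120 N. Pads are 22 mm wide; open, the fingers measure 114 mm over their backs; the gripper's body (76 mm by 85 mm) begins 54 mm behind the grasp point. The pads swing forward as they close: fully open they stand 13 mm farther back than shut.
Start: joints at [-1.332, 0.3, 1.521, -0, 1.321, -0.067], TCP at [165.574, -524.476, 250.281] pointing down, gripper open.
Joint ranges: [-3.03, 3.03], [-0.79, 2.21], [0.23, 2.52], [-1.04, 4.18], [0, 3.07], [-2.55, 2.55]. Speed limits (rad/s): [2.22, 2.22, 2.57, 3.14, 3.14, 3.14].

INTERFACE

Orientations are given as a unit quaternion [w, x, y, z].
In Python, from rig import bot gives the robot as it stands. Calls block until the motion is done:
- bot.move_to(position, orientation): joint-space move of the TCP to a pose.
- bot.servo_line(position, attitude=None, speed=150, until_force=None): straight line of the TCP; attitude=None keeps the orientation; speed is the mean speed in mm/s. With until_force (N) it stops when the force on the tool has changed by that much, and returns True; else False.
- bot.move_joints(angles): joint-space move.
- bot.move_gripper(opening, grip_force=None): finger opening in mm; grip_force is the grip in N (None keeps the last); returns when the fingers have stopped.
- bot.dwell(seconds).
- bot.ik(position, orientation): joint angles nearest the present ones, or None.
- bot.read_state(): the state.
- bot.read_camera(name): name is "side" or "top"; returns a dict with "image" (480x640x3 uint8, blue, green, red), "depth" (480x640 float32, mm along the optical axis (not along the pixel's ray), 0 where there is no reading), "fovy" (degrees; the focal length in pixels is half the picture's height over the tangent of half this angle, whatever the lens; pixels are square), "cx", "cy" (the principal point, pixels), "k1" (the pictures are not rectified: a ray, as slopes to the right and down, at radius r is drawn at 1 + k1 r^2 times it, then the intrinsics apply), "eye" and "attitude" of the camera in the world. Camera axes: x right, y down, z forward; pixel columns grow to the right and rows downward; lengths in mm; the calibration is good to about 2 mm. A picture is of the moment at which its call begins.
A pose or a line that the arm cannot do raises bot.MotionError and nothing moves.
- bot.finish_job(): hands the job in, once; it reports no verdict.
The state is a dict: "clock": time; "joint_positions": joint angles; "qvel": joint speeds; "effort": joint torques, N m; "ee_pos": TCP position; "tool_rot": TCP orientation; "ft_force": force on the tool from outside, world axes, zero at the start; "moment": the same for the moment, N m; "grip_width": finger opening in mm.
Only numpy, scipy, OpenCV 4.12 (cv2) and the standard library are available. Lean on these libraries where they do the work, as an engineer would, in place of code of your own. Each camera call takes 0.05 s, during which the arm holds its last target.

## Working session

There is one attempt and no reset: what is moved stays moved. The work goes in short steps, each a Python script; the robot and the scene stay as the last script left them, time stands still between calls to the robot, and variables do not carry over. Pictures are saved under pics/ and viewed, and the job is handed in when it is done.

```bash
ls; mkdir -p pics
python3 - <<'E'
from rig import bot
import cv2,numpy as np
print(bot.read_state())
for n in("top","side"):
    c=bot.read_camera(n)
    print({k:v for k,v in c.items() if k not in("image","depth")}, (c["depth"]>0).mean())
    cv2.imwrite(f"pics/{n}0.png",c["image"]); np.savez(f"{n}0.npz",**c)
E
```

```text
pics
{'clock': 0.0, 'joint_positions': array([-1.33161241e+00,  3.00499038e-01,  1.52163238e+00, -7.72187307e-06,
        1.32068136e+00, -6.65920228e-02]), 'qvel': array([-0.00038215,  0.0007205 ,  0.00077426,  0.00053789, -0.00015559,
        0.00168486]), 'effort': array([-5.04210384e-04, -5.43495691e+01, -3.61797988e+01, -3.61804189e-05,
        3.90901099e-03,  1.17980921e-06]), 'ee_pos': array([ 165.51445133, -524.26781949,  249.68426909]), 'tool_rot': array([ 0.57059009, -0.57003893,  0.41835243, -0.41768865]), 'ft_force': array([1.27914969, 0.02065848, 0.05052977]), 'moment': array([0.01692056, 0.01944242, 0.01966778]), 'grip_width': 85.33495286081764}
{'fovy': 52.69418657810759, 'cx': 325.3284337355784, 'cy': 237.45133746127368, 'k1': -0.09958059520936968, 'eye': array([ 431.27389287,  -37.16915098, 1272.05400913]), 'attitude': array([-0.01540665,  0.71673448, -0.69697796,  0.0166147 ])} 0.9959635416666667
{'fovy': 46.43942327053341, 'cx': 316.72910491867185, 'cy': 237.77800347330032, 'k1': -0.020527736788516302, 'eye': array([ 427.14936541, -982.38000381,  886.25757344]), 'attitude': array([-0.41035952,  0.91113314, -0.03549719,  0.01346892])} 0.9960319010416666
```

View pics/top0.png

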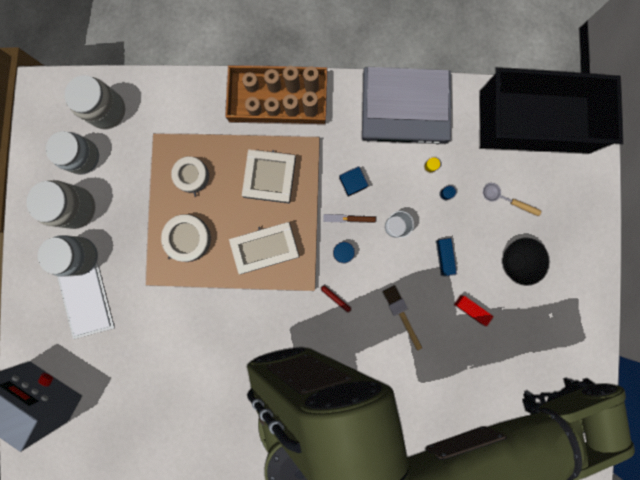

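View pics/side0.png

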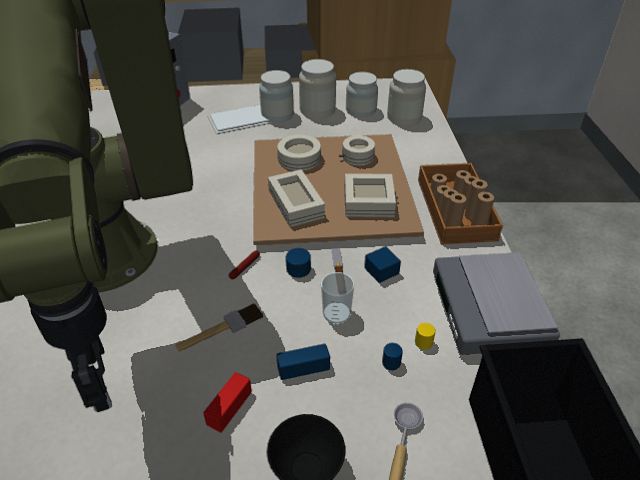

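The top view shows the blanks as follows:
- Square at (354,180), puck at (344,251), stub at (448,192) and bar at (447,256).
- The beaker stands among them at (399,222).

The moulds are at (189,175) stub, (186,239) puck, (270,176) square and (265,248) bar. Next I'll measure them.

```bash
cat > vis.py <<'E'
import cv2,numpy as np
from scipy.spatial.transform import Rotation as R
def rot(q): return R.from_quat([q[1],q[2],q[3],q[0]]).as_matrix()
def slopes(c,uv):
    f=240/np.tan(np.radians(float(c["fovy"]))/2)
    K=np.array([[f,0,float(c["cx"])],[0,f,float(c["cy"])],[0,0,1.]])
    return cv2.undistortPoints(np.asarray(uv,np.float64).reshape(-1,1,2),K,np.array([float(c["k1"]),0,0,0])).reshape(-1,2)
def cast(c,uv,z):
    s=slopes(c,uv); d=np.c_[s,np.ones(len(s))]@rot(c["attitude"]).T
    e=np.asarray(c["eye"]); return (e+d*((z-e[2])/d[:,2])[:,None])
def cloud(c):
    v,u=np.mgrid[0:480,0:640]; s=slopes(c,np.c_[u.ravel(),v.ravel()])
    d=np.c_[s,np.ones(len(s))]@rot(c["attitude"]).T
    return (np.asarray(c["eye"])+d*c["depth"].reshape(-1,1)).reshape(480,640,3)
def comps(mask,amin=60):
    n,l,st,ce=cv2.connectedComponentsWithStats(mask.astype(np.uint8))
    return [(l==i) for i in range(1,n) if st[i,4]>=amin]
def rect(P):
    r=cv2.minAreaRect(P[:,:2].astype(np.float32)); return np.round(r[0],1),np.round(r[1],1),round(r[2],1)
def analyse(c):
    P=cloud(c); hsv=cv2.cvtColor(c["image"],cv2.COLOR_BGR2HSV); Z=P[...,2]
    blue=(hsv[...,0]>95)&(hsv[...,0]<125)&(hsv[...,1]>130)
    for nm,m in(("blue",blue&(Z>34)&(Z<150)),):
        for k in comps(m,25):
            z=np.median(Z[k]); uv=np.argwhere(k)[:,::-1]; Q=cast(c,uv,z)
            print(nm,"px",uv.mean(0).round(),"n",k.sum(),"z",z.round(1),"mean",Q[:,:2].mean(0).round(1),"rect",*rect(Q))
E
python3 - <<'E'
import numpy as np
from vis import *
for n in("top","side"):
    c=dict(np.load(f"{n}0.npz")); print(n); analyse(c)
    P=cloud(c);Z=P[...,2]; X=P[...,0]
    m=(Z>66)&(Z<82)
    for k in comps(m,80):
        uv=np.argwhere(k)[:,::-1]; Q=cast(c,uv,73)
        cnt,h=cv2.findContours(k.astype(np.uint8),cv2.RETR_CCOMP,cv2.CHAIN_APPROX_NONE)
        big=[(cv2.contourArea(q),q,hh[3]) for q,hh in zip(cnt,h[0])]
        print("comp",uv.mean(0).round(),"z",np.median(Z[k]).round(1))
        for a,q,p in big:
            if a>60: print("   ","outer" if p<0 else "hole",*rect(cast(c,q.reshape(-1,2),73)))
    k=(np.abs(Z-88)<8)
    for k in comps(k,40):
        uv=np.argwhere(k)[:,::-1];print("88:",uv.mean(0).round(),rect(cast(c,uv,88)))
    print("bench z",np.median(Z[(Z>-15)&(Z<15)]))
E
```

```text
top
blue px [353. 181.] n 461 z 42.4 mean [ 634.1 -105.7] rect [ 634.3 -105.5] [54.3 56.3] 27.7
blue px [448. 192.] n 125 z 42.3 mean [ 613.  -351.9] rect [ 612.9 -351.9] [27.3 31.6] 46.1
blue px [447. 256.] n 461 z 42.1 mean [ 447.3 -349.9] rect [ 447.3 -349.6] [90.6 34.5] 9.9
blue px [344. 252.] n 314 z 42.2 mean [451.5 -85.7] rect [452.7 -85.6] [48.2 48.3] 1.6
comp [272.  78.] z 79.7
    outer [890.6 110. ] [42.5 33.2] 2.2
comp [582.  99.] z 74.0
    outer [ 878.7 -683.3] [241.1 113.8] 57.1
comp [110. 108.] z 73.6
    outer [807.4 529.3] [32.1 94.8] 72.1
comp [290. 103.] z 79.9
    outer [826.1  60.5] [41.8 35.5] 1.9
comp [ 80. 156.] z 76.5
    outer [680.  604.5] [50.7 99.2] 64.3
comp [532. 144.] z 75.0
comp [268. 175.] z 73.4
    outer [637.3 109.4] [119.7 119.9] 84.2
    hole [637.2 109.1] [84.4 84. ] 84.7
comp [189. 174.] z 73.1
    outer [637.1 309.2] [83.9 87.1] 1.1
    hole [636.9 312.6] [51.2 53.4] 46.8
comp [ 78. 208.] z 74.5
comp [184. 238.] z 73.1
    outer [475.7 314.5] [117.5 116.8] 2.2
    hole [474.5 313.1] [80.2 78.7] 2.3
comp [263. 248.] z 73.1
    outer [455.8 11
[... 3145 characters left out ...]
ray([807.4, 540.1]), array([ 78.9, 111.1]), 71.5)
88: [470. 179.] (array([880.9, 104.2]), array([35.2, 23.6]), 36.5)
88: [474. 192.] (array([875.,  52.]), array([25.8, 25.8]), 46.8)
88: [449. 191.] (array([815.8,  57.6]), array([33.5, 19.6]), 31.6)
88: [456. 207.] (array([ 8.187e+02, -8.000e-01]), array([31.7, 37.4]), 67.5)
88: [484. 206.] (array([883.5,  -2.9]), array([30.1, 36.5]), 70.6)
88: [119. 233.] (array([ 69.4, -22.6]), array([119.7,  42.5]), 70.5)
88: [337. 285.] (array([ 521.2, -225. ]), array([70.5, 63.3]), 85.3)
88: [573. 404.] (array([ 835.9, -543.8]), array([205.8, 132.7]), 89.8)
88: [497. 427.] (array([ 737.9, -537.2]), array([191.7,   8.2]), 89.8)
bench z -0.2173401915829345
```

```bash
cat > plan.py <<'E'
import numpy as np
from scipy.spatial.transform import Rotation as R
def att(deg):
    a=np.radians(deg); x=np.array([np.cos(a),np.sin(a),0]); y=np.array([0,0,-1.]); z=np.cross(x,y)
    q=R.from_matrix(np.c_[x,y,z]).as_quat(); return np.array([q[3],q[0],q[1],q[2]])
B=dict(puck=(450.5,-87.5),stub=(612.3,-354),square=(633.5,-107),bar=(446.5,-352))
M=dict(puck=(473,312),stub=(635,308),square=(635.5,107.5),bar=(454.5,113))
E
python3 - <<'E'
from rig import bot
from plan import *
s=bot.read_state();q=s["tool_rot"];print(R.from_quat([q[1],q[2],q[3],q[0]]).as_matrix().round(2),bot.tip_reach)
print([a for a in dir(bot) if a[0]!='_'])
for n,bs,ms in(("puck",(0,30,60,90,120,150),)*1+((0,30,60,90,120,150),) ,("stub",(0,45,90,135),(0,45,90,135)),("square",(27,117,207,297),(84.5,174.5,264.5,-5.5)),("bar",(99.9,279.9),(17.8,197.8))):
    for P,A in((B[n],bs),(M[n],ms)):
        for a in A:
            for z in(40,145):
                j=bot.ik([*P,z],att(a)); print(n,P,a,z,None if j is None else j.round(2))
E
```

```text
[[ 0.3  -0.    0.95]
 [-0.95  0.    0.3 ]
 [-0.   -1.    0.  ]] 19.0
['MotionError', 'dwell', 'finish_job', 'ik', 'move_gripper', 'move_joints', 'move_to', 'read_camera', 'read_state', 'servo_line', 'tip_reach']
puck (450.5, -87.5) 0 40 [-0.27  0.41  1.94 -0.    0.79 -0.27]
puck (450.5, -87.5) 0 145 [-0.27  0.22  1.88 -0.    1.03 -0.27]
puck (450.5, -87.5) 30 40 [-0.27  0.41  1.94 -0.    0.79 -0.8 ]
puck (450.5, -87.5) 30 145 [-0.27  0.22  1.88 -0.    1.03 -0.8 ]
puck (450.5, -87.5) 60 40 [-0.27  0.41  1.94 -0.    0.79 -1.32]
puck (450.5, -87.5) 60 145 [-0.27  0.22  1.88  0.    1.03 -1.32]
puck (450.5, -87.5) 90 40 [-0.27  0.41  1.94 -0.    0.79 -1.84]
puck (450.5, -87.5) 90 145 [-0.27  0.22  1.88 -0.    1.03 -1.84]
puck (450.5, -87.5) 120 40 [-0.27  0.41  1.94 -0.    0.79 -2.37]
puck (450.5, -87.5) 120 145 [-0.27  0.22  1.88 -0.    1.03 -2.37]
puck (450.5, -87.5) 150 40 None
puck (450.5, -87.5) 150 145 None
puck (473, 312) 0 40 [ 0.52  0.59  1.64 -0.    0.91  0.52]
puck (473, 312) 0 145 [ 0.52  0.44  1.58 -0.    1.11  0.52]
puck (473, 312) 30 40 [ 0.52  0.59  1.64 -0.    0.91 -0.01]
[... 2241 characters left out ...]
.5 40 [ 0.11  0.73  1.39 -0.    1.02  1.78]
square (635.5, 107.5) 264.5 145 [ 0.11  0.6   1.34 -0.    1.2   1.78]
square (635.5, 107.5) -5.5 40 [ 0.11  0.73  1.39 -0.    1.02  0.21]
square (635.5, 107.5) -5.5 145 [ 0.11  0.6   1.34 -0.    1.2   0.21]
bar (446.5, -352) 99.9 40 [-0.73  0.6   1.63 -0.    0.91 -2.48]
bar (446.5, -352) 99.9 145 [-0.73  0.45  1.58 -0.    1.12 -2.48]
bar (446.5, -352) 279.9 40 [-0.73  0.6   1.63 -0.    0.91  0.67]
bar (446.5, -352) 279.9 145 [-0.73  0.45  1.58 -0.    1.12  0.67]
bar (454.5, 113) 17.8 40 [ 0.17  0.43  1.92 -0.    0.8  -0.15]
bar (454.5, 113) 17.8 145 [ 0.17  0.24  1.86 -0.    1.04 -0.15]
bar (454.5, 113) 197.8 40 None
bar (454.5, 113) 197.8 145 None
```

Pads swing as they close, so I'll touch the fingertips on an empty patch of bench to measure the true tip reach at the two grip widths.

Run:
```python
from rig import bot
from plan import *
a=att(-85)
bot.move_to([530,-325,150],a)
for w in(85,57,35):
    bot.move_gripper(w)
    bot.servo_line([530,-325,45],speed=200)
    hit=bot.servo_line([530,-325,2],speed=25,until_force=4)
    s=bot.read_state(); print(w,hit,s["ee_pos"].round(1),round(s["grip_width"],1),s["ft_force"].round(1),s["clock"])
    bot.servo_line([530,-325,50],speed=200)
bot.servo_line([530,-325,150],speed=250)
```

```text
85 True [ 531.5 -327.    48.5] 85.3 [-1.2 -1.6  9.7] 2.8583
57 True [ 530.  -325.    14.7] 57.0 [-1.9  1.1  9. ] 4.9
35 True [ 530.  -325.    18.2] 34.9 [-0.7  0.1  7.9] 6.8917
```

```bash
cat > act.py <<'E'
from rig import bot
from plan import *
from vis import *
CZ=145
def pick(n,ang,gz,open_=85,rise=CZ):
    x,y=B[n]; bot.move_gripper(open_)
    bot.servo_line([x,y,CZ],att(ang),speed=300)
    bot.servo_line([x,y,gz+15],speed=200); bot.servo_line([x,y,gz],speed=60)
    bot.move_gripper(10,50); bot.dwell(.2)
    s=bot.read_state(); print(n,"grip",round(s["grip_width"],1),"z",s["ee_pos"].round(1),"t",s["clock"])
    bot.servo_line([x,y,rise],speed=120); bot.dwell(.2)
    s=bot.read_state(); print("lifted",round(s["grip_width"],1),s["ft_force"].round(2))
def snap(tag):
    for c in("top","side"):
        im=bot.read_camera(c); cv2.imwrite(f"pics/{tag}_{c}.png",im["image"]); np.savez(f"{tag}_{c}.npz",**im)
def carry(n,ang):
    x,y=M[n]; bot.servo_line([x,y,CZ],att(ang),speed=220); bot.dwell(.3)
def place(n,gz,open_=85,floor=55):
    x,y=M[n]
    bot.servo_line([x,y,floor+gz+8],speed=80); bot.dwell(.4)
    hit=bot.servo_line([x,y,floor+gz-5],speed=20,until_force=5)
    s=bot.read_state(); print("down",hit,s["ee_pos"].round(1),"expected",floor+gz,s["ft_force"].round(1))
def release(n,open_=85):
    bot.move_gripper(open_); bot.dwell(.2)
    p=bot.read_state()["ee_pos"]; bot.servo_line([p[0],p[1],p[2]+20],speed=60)
    bot.servo_line([p[0],p[1],160],speed=200); print("t",bot.read_state()["clock"])
E
python3 - <<'E'
from act import *
pick("puck",0,37.5); carry("puck",0); snap("puck1")
E
```

```text
puck grip 54.5 z [450.7 -87.5  38.1] t 11.55
lifted 54.6 [-0.23  0.05 -1.72]
```

View pics/puck1_side.png

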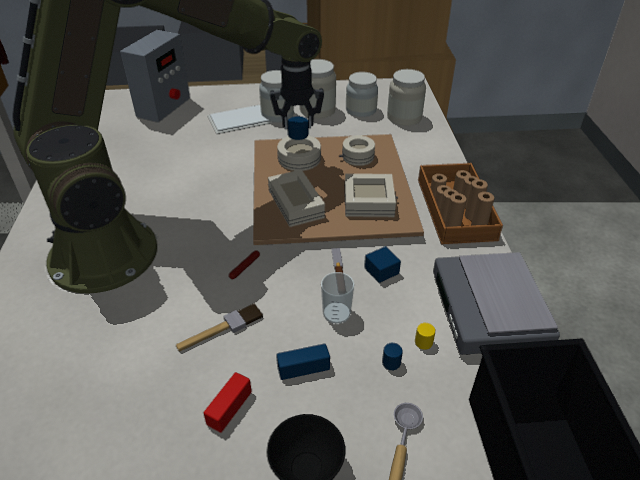

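The side view shows the puck held upright at (298,127), above the puck mould at (299,150). Lowering it.

Run:
```python
from act import *
place("puck",37.5); release("puck");
```

```text
down True [473.  312.   93.1] expected 92.5 [-1.6 -1.4  6.6]
t 18.2083
```

```bash
python3 - <<'E'
from act import *
pick("stub",0,41); snap("stub1"); analyse(dict(np.load("stub1_top.npz"))); carry("stub",0); snap("stub2")
E
python3 -c "
import cv2,numpy as np
a=cv2.imread('pics/stub2_side.png')[80:240,220:440];b=cv2.imread('pics/stub1_top.png')[100:300,120:340]
cv2.imwrite('pics/s2.png',np.hstack([cv2.resize(a,(400,300)),cv2.resize(b,(400,300))]))"
```

```text
stub grip 34.2 z [ 612.5 -354.1   41.5] t 22.55
lifted 34.5 [-0.04  0.23 -0.3 ]
blue px [353. 181.] n 459 z 42.2 mean [ 634.3 -105.7] rect [ 634.3 -105.9] [54.7 55.7] 26.3
blue px [183. 238.] n 402 z 96.9 mean [473.4 310.5] rect [473.5 309.8] [49.  59.8] 1.7
```

View pics/s2.png

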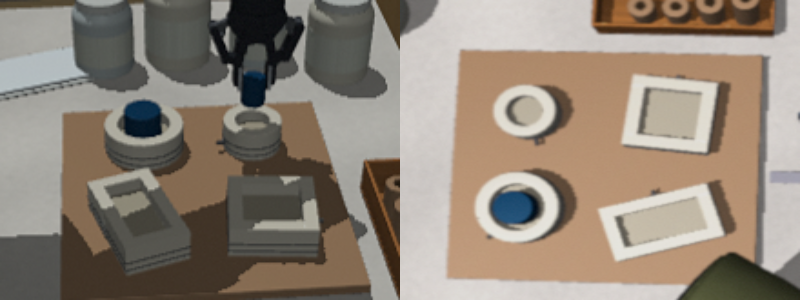

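The puck is seated: its top is at z 97, and it sits within about 4 mm of the mould centre. The stub hangs over its mould, so I'll lower it.

```bash
python3 - <<'E'
from act import *
place("stub",41)
bot.dwell(.1); snap("stub3")
release("stub"); snap("stub4"); analyse(dict(np.load("stub4_side.npz")));analyse(dict(np.load("stub4_top.npz")))
E
python3 -c "
import cv2,numpy as np
a=cv2.imread('pics/stub3_side.png')[80:240,220:440];b=cv2.imread('pics/stub4_side.png')[80:240,220:440]
cv2.imwrite('pics/s3.png',np.hstack([cv2.resize(a,(400,300)),cv2.resize(b,(400,300))]))"
```

```text
down True [635.  308.   96.5] expected 96 [-0.6 -0.6  4.5]
t 30.7333
blue px [298. 143.] n 333 z 92.5 mean [470.8 292.5] rect [471.6 294.5] [90.3 49.4] 87.8
blue px [358. 141.] n 155 z 90.5 mean [631.6 293. ] rect [631.8 294.1] [70.7 31.3] 79.5
blue px [383. 259.] n 507 z 41.2 mean [ 633.4 -112. ] rect [ 633.1 -112.2] [60.3 59.7] 26.4
blue px [302. 356.] n 815 z 41.2 mean [ 444.6 -356.5] rect [ 444.9 -356.8] [95.5 37. ] 9.7
blue px [190. 173.] n 114 z 96.1 mean [634.  298.7] rect [636.2 297.6] [37.4 23.5] 18.7
blue px [353. 181.] n 456 z 42.4 mean [ 634.3 -105.7] rect [ 634.2 -105.9] [54.7 55.7] 26.3
blue px [447. 256.] n 461 z 42.1 mean [ 447.3 -349.7] rect [ 447.2 -349.1] [90.6 35.1] 9.7
```

View pics/s3.png

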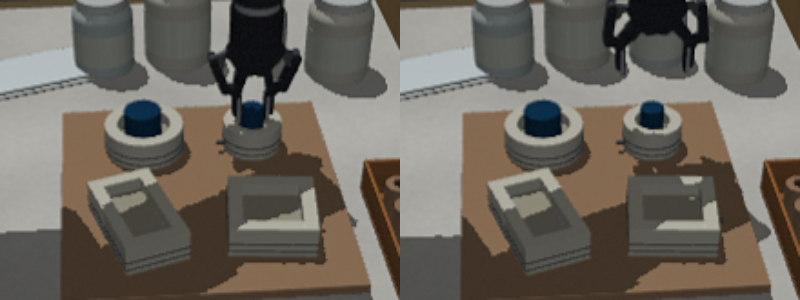

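Both round blanks stand upright in their moulds. Next is the square.

```bash
python3 - <<'E'
from act import *
pick("square",26.7,37.5); carry("square",-5.5); snap("sq1"); place("square",37.5); snap("sq2")
E
python3 -c "
import cv2,numpy as np
a=cv2.imread('pics/sq1_side.png')[80:240,220:440];b=cv2.imread('pics/sq2_side.png')[80:240,220:440]
cv2.imwrite('pics/s4.png',np.hstack([cv2.resize(a,(400,300)),cv2.resize(b,(400,300))]))"
```

```text
square grip 56.9 z [ 634.  -107.1   38.3] t 34.1667
lifted 56.8 [-0.41  0.05 -5.1 ]
down True [635.5 107.5  93.2] expected 92.5 [-2.  -0.2  6.6]
```

View pics/s4.png

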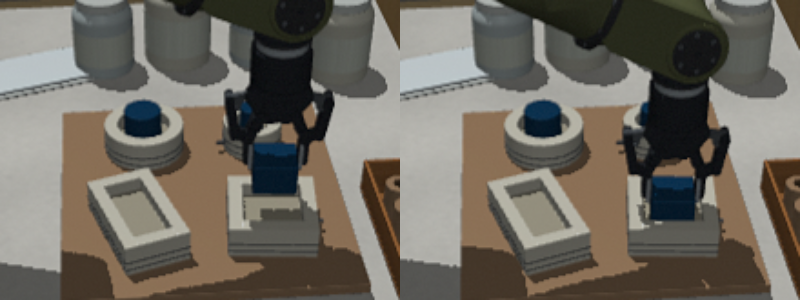

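The square is down in its cavity and aligned with it. I'll release it and then do the bar.

```bash
python3 - <<'E'
from act import *
release("square")
bot.servo_line([500,-200,170],att(-60),speed=300)
pick("bar",-80.1,41); carry("bar",17.8); snap("bar1"); place("bar",41); snap("bar2")
E
python3 -c "
import cv2,numpy as np
a=cv2.imread('pics/bar1_side.png')[80:240,220:440];b=cv2.imread('pics/bar2_side.png')[80:240,220:440]
cv2.imwrite('pics/s5.png',np.hstack([cv2.resize(a,(400,300)),cv2.resize(b,(400,300))]))"
```

```text
t 40.075
bar grip 32.6 z [ 446.7 -352.2   41.4] t 43.9667
lifted 33.1 [ 0.32 -0.87 -3.5 ]
down True [454.6 113.   96.4] expected 96 [-3.8 -0.5  7.8]
```

View pics/s5.png

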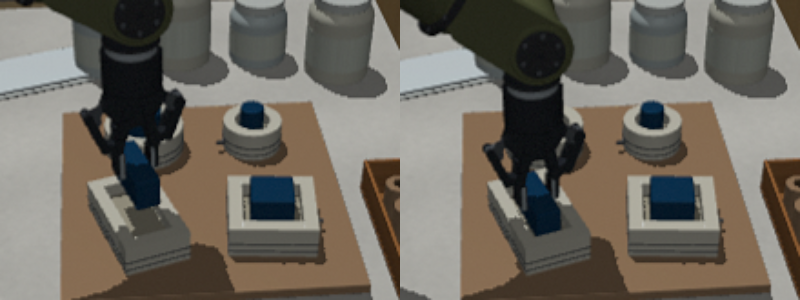

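```bash
python3 - <<'E'
from act import *
release("bar"); bot.servo_line([400,-250,220],att(-60),speed=300); bot.dwell(.3); snap("end")
for t in("top","side"):
    c=dict(np.load(f"end_{t}.npz")); P=cloud(c); Z=P[...,2]; hsv=cv2.cvtColor(c["image"],cv2.COLOR_BGR2HSV)
    blue=(hsv[...,0]>95)&(hsv[...,0]<125)&(hsv[...,1]>130)&(abs(Z-97)<3)
    for k in comps(blue,25):
        uv=np.argwhere(k)[:,::-1]; print(t,uv.mean(0).round(),"z",np.percentile(Z[k],[5,95]).round(1),rect(cast(c,uv,97)))
    for k in comps(abs(Z-88)<8,40):
        uv=np.argwhere(k)[:,::-1]; q=cast(c,uv,88)
        if np.hypot(*(q[:,:2].mean(0)-[523,-221]))<60: print("beaker",rect(q))
print(bot.read_state()["clock"])
E
python3 -c "
import cv2,numpy as np
a=cv2.imread('pics/end_side.png')[80:350,220:500];b=cv2.imread('pics/end_top.png')[110:300,120:420]
cv2.imwrite('pics/s6.png',np.hstack([cv2.resize(a,(400,386)),cv2.resize(b,(400,386))]))"
```

```text
t 51.0833
top [268. 175.] z [94.4 99.5] (array([634.9, 105.8]), array([55.3, 56.4]), 84.1)
top [187. 172.] z [94.5 99.6] (array([635.2, 306.9]), array([34.3, 28.9]), 72.9)
top [182. 238.] z [94.6 99.4] (array([473.4, 312.2]), array([49. , 54.8]), 1.7)
top [263. 248.] z [94.4 99.5] (array([455.3, 112.2]), array([31. , 93.9]), 17.9)
beaker (array([ 523.2, -220.9]), array([64.1, 64.2]), 1.2)
side [359. 137.] z [94.2 98.8] (array([633.3, 302.6]), array([26.7, 29.2]), 20.0)
side [302. 140.] z [94.5 98.8] (array([483.9, 299.5]), array([42.4, 19. ]), 58.7)
side [296. 184.] z [94.6 99.2] (array([452.3, 106.6]), array([32.6, 95.6]), 18.1)
side [369. 181.] z [94.4 99.3] (array([633.1, 101.4]), array([56.7, 55.3]), 82.5)
beaker (array([ 521.2, -225. ]), array([70.5, 63.3]), 85.3)
52.9917
```

View pics/s6.png

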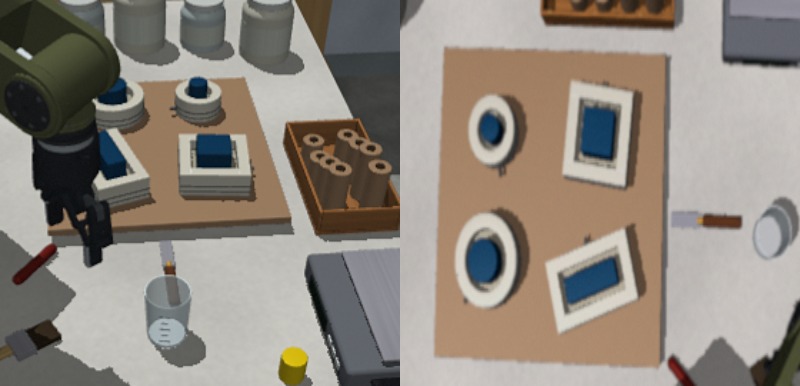

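All four blanks are in their moulds, and each is within about 6 mm of its mould centre in the same camera's view. Every top face is near z 97, which matches a blank standing on the cavity floor, and the beaker hasn't moved.

```bash
python3 -c "
from rig import bot
print(bot.finish_job())"
```

```text
the job is handed in; nothing more can be done
None
```

All four blue blanks are in their matching moulds, and I handed the job in at about 53 s of the 112 s allowed; no verdict is reported. I gripped each blank high on its sides so the fingertips stayed above the mould rim. Each one was lowered until the force sensor felt the floor, within 1 mm of the expected height, and then released.

**Last checks (top camera, arm clear):**
- **Seating:** all four top faces are at about z 97 mm, as expected for a blank standing flat on the cavity floor.
- **Centring:** the blanks are within about 6 mm of the cavity centres as the same camera measured them; the limit is 16 mm. The square and bar are turned to line up with their moulds within about 1°.
- **Beaker:** it measured the same position as at the start, within 0.1 mm.

**Checks that failed or disagreed:**
- **Two cameras:** they differ by about 2 to 5 mm, mostly in y, so I used positions between the two.
- **Side view of the puck:** in the last side picture the arm partly hid the puck. That reading was about 15 mm off, and I disregarded it.
- **Force stop:** the first fingertip touch test on the bench stopped early on a false trigger. I added a pause before every later force-stopped move, and none of the four lowering moves stopped early.

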